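Find the case that rattles and hold it out

TASK

One of the three sealed aluminium cases has a loose steel ball in it. Working from your left to your right, pick up each case in turn, rock it end to end above its stand (one end a good 20 degrees lower than the other) to feel whether something rolls inside, laying it back squarely on its own stand before going on to the next. Then finish while still holding the one that rattles, level and still, about 10 cm above the middle of the white hand-over tray beyond the stands, with the other two cases back on their stands and everything else left alone.

Things in the scene. Friction and masses are not known exactly. Their poses are not given: they have to be found in the camera images.
- case_left: The left one (left is +y) of three look-alike sealed aluminium boxes, 140 (its x) x 44 x 46 high mm, 0.29 to 0.39 kg in all, lying on its stand, x pointing away from the robot within 0.3 rad. Origin: centre of its underside. In one of the three, not always the same, a 134 g, 32 mm steel ball rolls freely 50 mm either way of the middle along x, so tipping shifts its weight to the lower end (0.065 N m about the middle); held level again it stays there.
- stand_left: Fixed white plastic block, 160 (x) x 70 (y) x 20 high mm, on which the left case lies centred at the start, x along x. Origin at the centre of its underside; its flat top is 20 mm above that.
- case_middle: The middle one (left is +y) of three look-alike sealed aluminium boxes, 140 (its x) x 44 (y) x 46 high mm, lying on its stand, x pointing away from the robot within 0.3 rad. Origin: centre of its underside. In the two cases that do not rattle, the same 134 g is packed fast in the middle.
- stand_middle: Fixed white plastic block, 160 (x) x 70 (y) x 20 high mm, on which the middle case lies centred at the start, x along x. Origin at the centre of its underside; its flat top is 20 mm above that.
- case_right: The right one (left is +y) of three look-alike sealed aluminium boxes, 140 (its x) x 44 (y) x 46 high mm, lying on its stand, x pointing away from the robot within 0.3 rad. Origin: centre of its underside.
- stand_right: Fixed white plastic block, 160 (x) x 70 (y) x 20 high mm, on which the right case lies centred at the start, x along x. Origin at the centre of its underside; its flat top is 20 mm above that.
- tray: Fixed shallow white hand-over tray beyond the stands, 110 (x) x 180 (y) mm, rim 14 mm high. Origin at the centre of its underside, on the work surface.
- dish_a: Petri dish, 60 mm across, 14 high, between the left and the middle stand; loose, to be left alone. Origin at the centre of its underside.
- dish_b: Petri dish, 60 mm across, 14 high, between the middle and the right stand; loose, to be left alone. Origin at the centre of its underside.
- media_a: Amber bottle with orange cap, 68 mm across, 150 high, left; loose, to be left alone. Origin at the centre of its underside.
- media_b: Amber bottle with orange cap, 68 mm across, 150 high, right; loose, to be left alone. Origin at the centre of its underside.
- jar: Small glass jar, 52 mm across, 60 high, right; loose, to be left alone. Origin at the centre of its underside.
- spray: White spray bottle, 76 mm across, 225 high, far right; loose, to be left alone. Origin at the centre of its underside.
There are look-alikes about, which are no part of the job. What is shaped like the case_left but blue is not meant.

How it is judged:
By the outcome, as a careful person would: the job done as asked, in the order asked, and still so for the second after the job is handed in, while the arm keeps its last pose, push and grip.
It also fails if it takes over 72 s, if anything falls off the work surface, if the arm or the gripper's body presses on something with over 40 N, if the wrist force passes 120 N, or if a joint passes its speed limit or range.

ROBOT

A 6-joint arm with a two-finger parallel gripper is mounted at the origin on the work surface. World frame = base frame: x ahead of the robot, y to its left, z up, the work surface at z = 0. Lengths are in mm, angles in rad, forces in N, time in s.
With the tool pointing down it reaches from about 275 to 750 mm from the base axis. Payload 10.2 kg.
Tool frame: the origin (TCP) lies at the very end of the fingers, on their centre line; the grasp point (between the pads) lies 19 mm behind it; z points along the fingers, y is the direction in which the jaws open and shut (so a half turn about z gives the same grasp; the last joint's range is limited). The gripper opens to 85 mm and grips with 20 to 120 N. Pads are 22 mm wide; open, the fingers measure 114 mm over their backs; the gripper's body (76 mm by 85 mm) begins 54 mm behind the grasp point. The pads swing forward as they close: fully open they stand 13 mm farther back than shut.
Start: joints at [-1.463, 0.313, 1.498, -0, 1.331, -0.223], TCP at [170.507, -496.547, 231.294] pointing down, gripper open.
Joint ranges: [-2.94, 2.94], [-0.97, 2.17], [0.19, 2.56], [-1.23, 4.37], [0.02, 3.11], [-2.88, 2.88]. Speed limits (rad/s): [2.39, 2.39, 3.01, 3.14, 3.14, 3.14].

INTERFACE

Orientations are given as a unit quaternion [w, x, y, z].
In Python, from rig import ctrl, eyes, order gives the robot as it stands.
- The arm moves only by the tool move_arm, never from a script. Its argument "deltas" is a list of rows, each a list of 6 numbers: the shift along the tool's x, y, z in cm, then the turn, a rotation vector about the tool's x, y, z in degrees. A call has exactly 10 rows; each row shifts and turns the commanded pose from where the row before left it, along the tool's axes as they then stand; what a row does not reach is not made up. A row lasts 1/10 s, in which the tool goes at most 50 mm and 8.59 degrees, less where a joint would pass 70% of its speed; a pose out of reach is approached as far as the arm can. A call is refused whole if a number of a shift passes 5 or a number of a turn 8.59, either way. A call with a gripper value outside its range is refused whole. "grip" is the finger opening in cm, from 0 to 8.54, set as the call begins (left out, the last holds). The fingers move at their own pace and stop on an object; "newtons" is the grip in N (left out, the last holds). Time passes only in rows, so rows that do not move let the fingers close, or fill a call up. It gives the time, the measured TCP pose, the force and the opening at its end, in the units of the state.
- ctrl.sense(): the state, without advancing time (a new reading comes with each control period).
- eyes.capture(name): name is "side" or "top"; returns the picture (384x512x3 uint8, blue, green, red); there is no depth.
- eyes.camera_params(name): a dict with "K" (3x3 intrinsics, pixels), "camera_from_world" (4x4, takes a point from world to camera coordinates). Camera axes: x right, y down, z forward; pixel columns grow to the right and rows downward; lengths in mm; the calibration is good to about 2 mm. A picture is of the moment at which its call begins. camera_params takes no time and is no camera call.
- order.finish_job(): hands the job in, once; it reports no verdict.
The state is a dict: "time_s": time; "joints": joint angles; "dq": joint speeds; "tau": joint torques, N m; "eef_pos": TCP position; "ee_rot": TCP orientation; "force": force on the tool from outside, world axes, zero at the start; "wrist_torque": the same for the moment, N m; "grip_width": opening from 0.0 (shut) to 1.0 (fully open).
Only numpy, scipy, OpenCV 4.12 (cv2) and the standard library are available. Lean on these libraries where they do the work, as an engineer would, in place of code of your own. Each camera call takes 0.05 s, during which the arm holds its last target.

## Working session

There is one attempt and no reset: what is moved stays moved. The work goes in short steps, Python scripts to look and compute and a tool call to move; the robot and the scene stay as the last step left them, time stands still between calls to the robot, and variables do not carry over. Pictures are saved under pics/ and viewed, and the job is handed in when it is done.

Besides the shell and the picture viewer there is one more tool, called as name(argument=value, ...), one argument or row to a line, values as JSON. move_arm: Moves the arm, as the interface text tells. Its arguments: {"type":"object","properties":{"deltas":{"type":"array"},"grip":{"type":"number"},"newtons":{"type":"number"}},"required":["deltas"]}

```bash
ls; mkdir -p pics; python3 - <<'E'
from rig import ctrl, eyes, order
import cv2
for n in("top","side"):
    im=eyes.capture(n); cv2.imwrite(f"pics/{n}0.png",im)
    p=eyes.camera_params(n); print(n,p["K"].tolist() if hasattr(p["K"],'tolist') else p["K"]); print(p["camera_from_world"])
s=ctrl.sense();print(s)
E
```

```text
pics
top [[476.18387751901713, 0.0, 261.2929403495891], [0.0, 476.18387751901713, 185.8244094913346], [0.0, 0.0, 1.0]]
[[-2.43045050e-02 -9.99640719e-01 -1.13015407e-02 -7.98199731e+01]
 [-9.86626785e-01  2.58076133e-02 -1.60939600e-01  5.22504918e+02]
 [ 1.61173444e-01  7.23884541e-03 -9.86899549e-01  1.42729928e+03]
 [ 0.00000000e+00  0.00000000e+00  0.00000000e+00  1.00000000e+00]]
side [[498.7499675403236, 0.0, 247.00327472868528], [0.0, 498.7499675403236, 191.87215791116418], [0.0, 0.0, 1.0]]
[[-9.14777637e-01 -4.03827281e-01  1.02665187e-02  4.37347132e+02]
 [-3.12869858e-01  6.92200369e-01 -6.50362285e-01  2.69463316e+02]
 [ 2.55527545e-01 -5.98148959e-01 -7.59554802e-01  1.50760914e+03]
 [ 0.00000000e+00  0.00000000e+00  0.00000000e+00  1.00000000e+00]]
{'time_s': 0.1, 'joints': array([-1.46340269e+00,  3.13411526e-01,  1.49837988e+00,  6.10847960e-06,
        1.33098411e+00, -2.23373409e-01]), 'dq': array([ 2.13158350e-05, -1.47125701e-03, -2.16730711e-03,  1.92843868e-03,
       -9.52909498e-04, -1.17900342e-03]), 'tau': array([ 1.72181230e-03, -4.12902188e+01, -2.60144985e+01, -2.48368015e-04,
        2.99960222e-03,  1.86434607e-05]), 'eef_pos': array([ 170.48115812, -496.30381947,  230.77628965]), 'ee_rot': array([-5.90266734e-04,  9.86355236e-01,  1.64629885e-01,  3.72393233e-05]), 'force': array([0.09455197, 0.17293476, 0.92888435]), 'wrist_torque': array([-0.01186093,  0.01706476, -0.02732703]), 'grip_width': 1.0000660336473546}
```

View pics/top0.png

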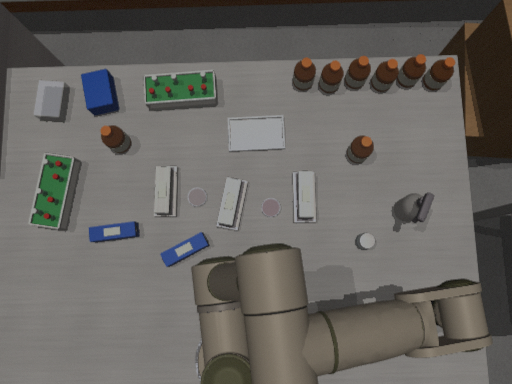

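View pics/side0.png

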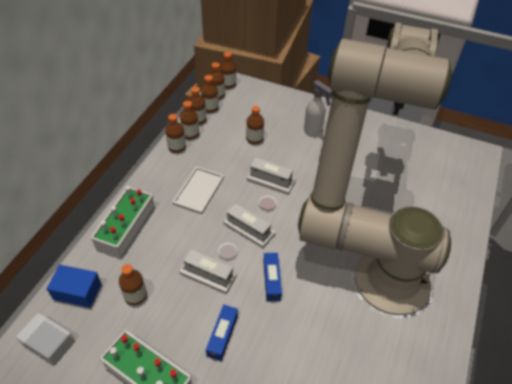

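```bash
python3 - <<'E'
import cv2
im=cv2.imread("pics/top0.png")
c=cv2.resize(im[110:240,140:330],None,fx=4.2,fy=4.2,interpolation=cv2.INTER_CUBIC);cv2.imwrite("pics/c1.png",c)
im=cv2.imread("pics/side0.png")
c=cv2.resize(im[150:300,165:305],None,fx=4,fy=4,interpolation=cv2.INTER_CUBIC);cv2.imwrite("pics/c2.png",c)
E
```

```text
(no output)
```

View pics/c1.png

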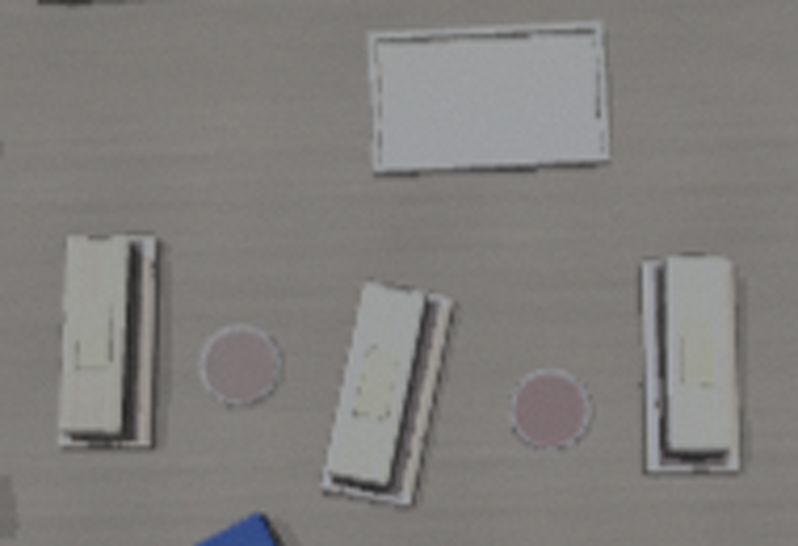

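View pics/c2.png

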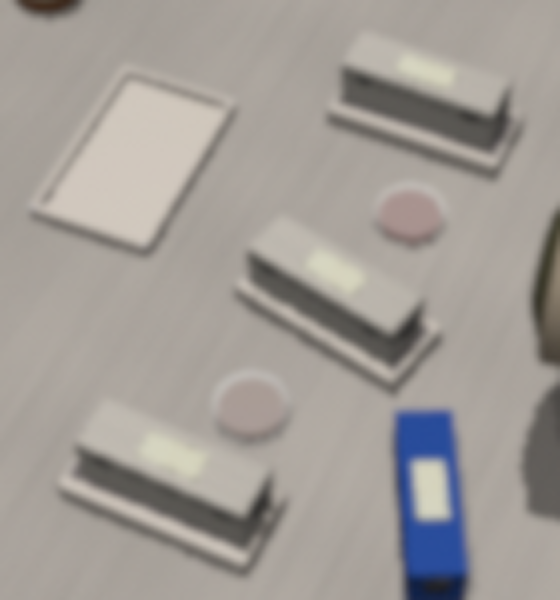

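```bash
cat > h.py <<'E'
import numpy as np, cv2
from rig import eyes
P={n:eyes.camera_params(n) for n in("top","side")}
def ray(n,uv,z):
    K=np.array(P[n]["K"]);T=np.array(P[n]["camera_from_world"]);R=T[:3,:3];o=-R.T@T[:3,3]
    d=R.T@np.linalg.inv(K)@np.array([uv[0],uv[1],1.]); s=(z-o[2])/d[2]; return (o+s*d)
def proj(n,p):
    K=np.array(P[n]["K"]);T=np.array(P[n]["camera_from_world"]);c=K@(T[:3,:3]@np.array(p)+T[:3,3]);return c[:2]/c[2]
def rect(n,cnt,z):
    w=np.array([ray(n,q,z)[:2] for q in cnt.reshape(-1,2)],np.float32)
    return cv2.minAreaRect(w)
E
python3 - <<'E'
from h import *
im=cv2.imread("pics/top0.png")
for (u,v) in [(162,180),(176,185),(163,205),(231,190),(306,180),(306,210),(295,185),(256,134),(242,195),(200,220),(197,197)]: print((u,v),im[v,u])
s=im.astype(int); f=cv2.GaussianBlur(im,(3,3),0).astype(int)
big=cv2.resize(im,None,fx=4,fy=4,interpolation=cv2.INTER_CUBIC)
bs=cv2.GaussianBlur(big,(9,9),0).astype(int)
g=bs[:,:,1]-bs[:,:,2]; b=bs.sum(2)/3
vis=np.clip(128+g*6,0,255).astype(np.uint8)[440:960,560:1320]
cv2.imwrite("pics/g.png",vis); cv2.imwrite("pics/b.png",np.clip((b-100)*2,0,255).astype(np.uint8)[440:960,560:1320])
E
```

```text
(162, 180) [149 153 154]
(176, 185) [116 120 123]
(163, 205) [148 152 155]
(231, 190) [155 156 154]
(306, 180) [156 158 155]
(306, 210) [156 157 156]
(295, 185) [149 145 144]
(256, 134) [160 159 157]
(242, 195) [139 143 148]
(200, 220) [123 124 129]
(197, 197) [118 116 125]
```

View pics/g.png

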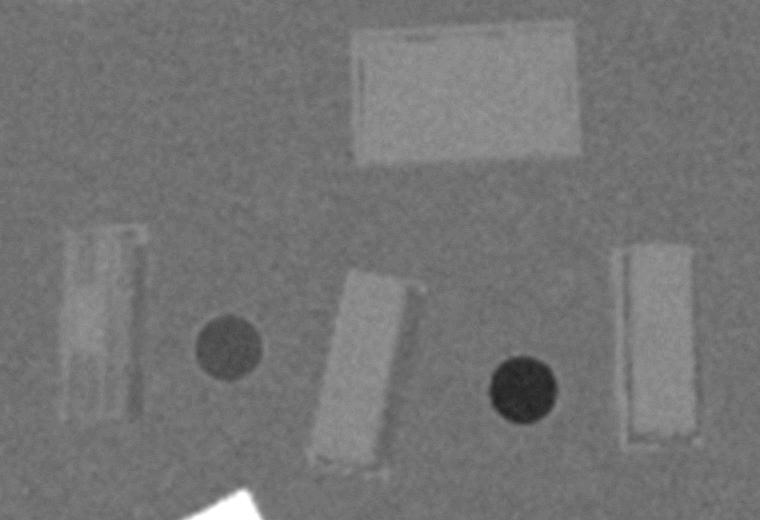

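View pics/b.png

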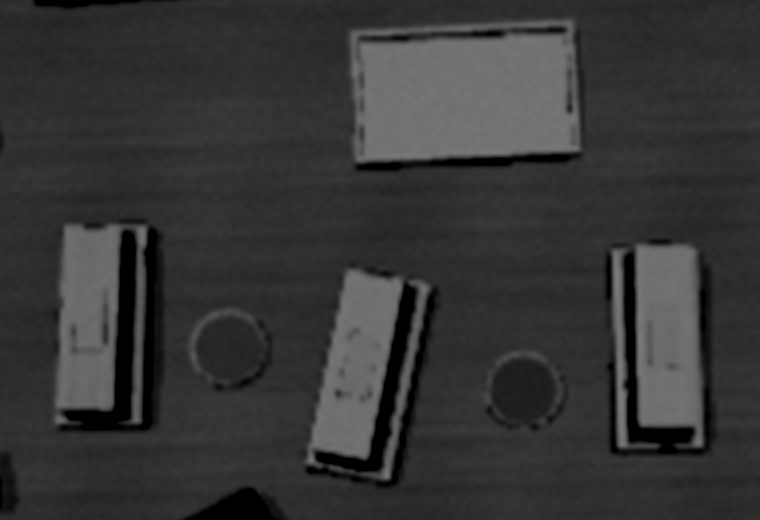

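```bash
python3 - <<'E'
from h import *
im=cv2.imread("pics/top0.png")
big=cv2.resize(im,None,fx=4,fy=4,interpolation=cv2.INTER_CUBIC)
b=cv2.GaussianBlur(big,(5,5),0).mean(2)
m=(b>141).astype(np.uint8)*255
m=cv2.morphologyEx(m,cv2.MORPH_CLOSE,np.ones((7,7)))
m=cv2.morphologyEx(m,cv2.MORPH_OPEN,np.ones((31,31)))
vis=big.copy()
cs,_=cv2.findContours(m,cv2.RETR_EXTERNAL,cv2.CHAIN_APPROX_NONE)
for c in cs:
    x,y,w,h=cv2.boundingRect(c); u,v=(x+w/2)/4,(y+h/2)/4
    if not(140<u<330 and 100<v<250):continue
    q=(c.reshape(-1,2)+0.5)/4-0.5
    z=5 if v<150 else 66
    r=rect("top",q,z)
    cv2.drawContours(vis,[c],-1,(0,0,255),1)
    print(round(u),round(v),z,np.round(r[0],1),np.round(r[1],1),round(r[2],1))
cv2.imwrite("pics/m.png",vis[440:960,560:1320])
E
```

```text
229 201 66 [474.3   6.7] [ 45.2 138.2] 77.8
307 194 66 [ 489.8 -229.4] [ 47.2 135.2] 88.5
162 190 66 [513.9 209.7] [ 43.3 135.7] 87.9
256 134 5 [696.6 -79.2] [ 99.2 180.3] 1.5
```

View pics/m.png

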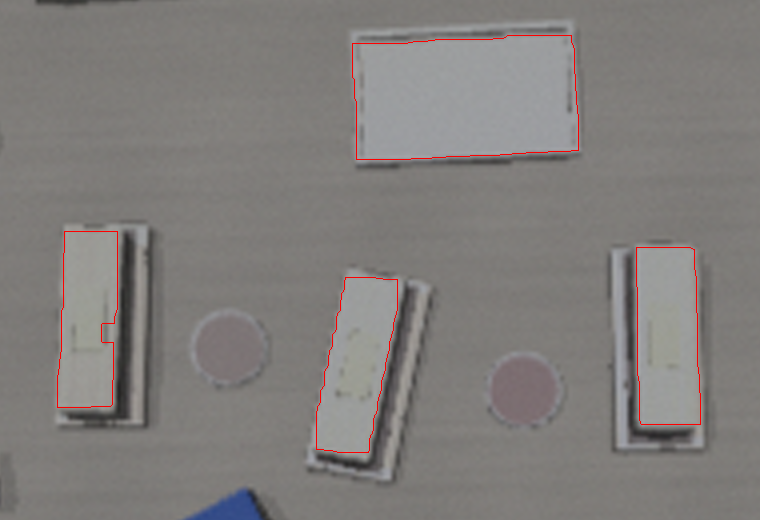

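```bash
cat > ov.py <<'E'
from h import *
def box(im,n,c,yaw,L,W,z,s,off,col=(0,0,255)):
    R=np.array([[np.cos(yaw),-np.sin(yaw)],[np.sin(yaw),np.cos(yaw)]])
    pts=[]
    for a,b in((1,1),(1,-1),(-1,-1),(-1,1)):
        w=np.array(c)+R@np.array([a*L/2,b*W/2]); pts.append(((proj(n,[*w,z])+0.5)-off)*s)
    cv2.polylines(im,[np.int32(np.round(pts))],True,col,1)
E
python3 - <<'E'
from ov import *
G=[((515.5,210),-2.0),((475.5,6.7),-12.2),((490.5,-229.5),-1.0)]
for n,(x0,y0,x1,y1) in {"top":(140,110,330,240),"side":(165,150,305,300)}.items():
    im=cv2.imread(f"pics/{n}0.png");s=4
    v=cv2.resize(im[y0:y1,x0:x1],None,fx=s,fy=s,interpolation=cv2.INTER_CUBIC)
    for c,y in G:
        y=np.radians(y)
        box(v,n,c,y,140,44,66,s,(x0,y0)); box(v,n,c,y,160,70,20,s,(x0,y0),(0,200,0))
    box(v,n,(697,-79),np.radians(1.5),110,180,14,s,(x0,y0),(255,0,0))
    cv2.imwrite(f"pics/ov_{n}.png",v)
E
```

```text
(no output)
```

View pics/ov_top.png

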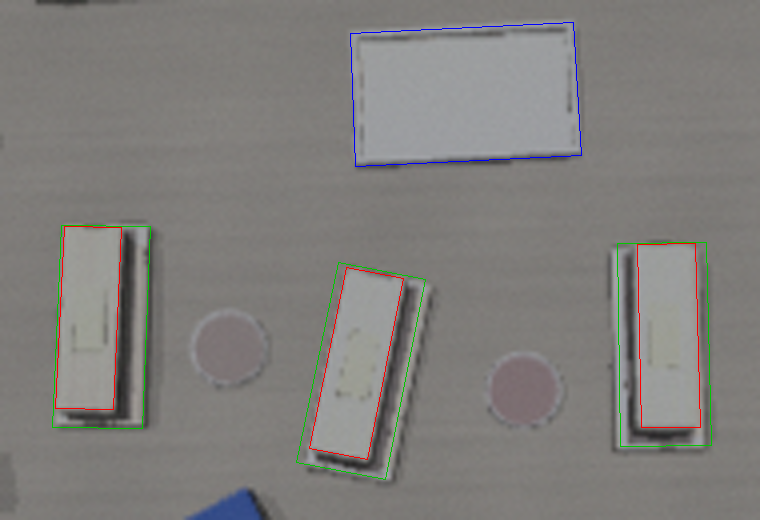

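View pics/ov_side.png

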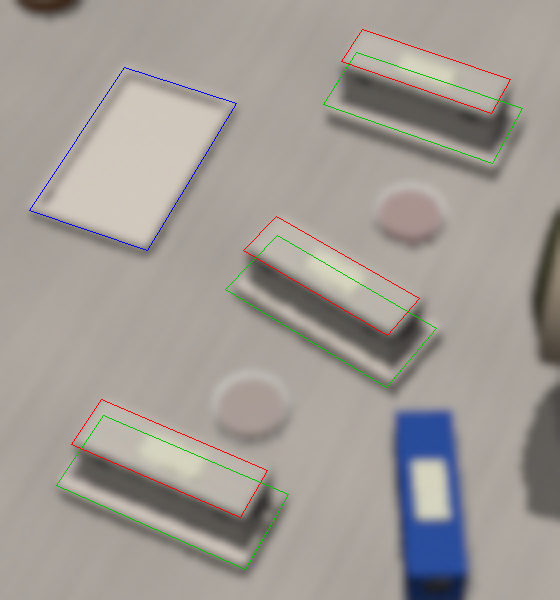

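```bash
cat >> h.py <<'E'
from scipy.spatial.transform import Rotation as Ro
def st(pr=True):
    from rig import ctrl
    s=ctrl.sense(); w=s["ee_rot"]; R=Ro.from_quat([w[1],w[2],w[3],w[0]])
    M=R.as_matrix(); yaw=np.degrees(np.arctan2(M[1,0],M[0,0]))
    if pr: print("t",round(s["time_s"],2),"pos",np.round(s["eef_pos"],1),"yaw",round(yaw,2),"zdown",np.round(M[:,2],3),"F",np.round(s["force"],2),"Tw",np.round(s["wrist_torque"],3),"Ttool",np.round(M.T@s["wrist_torque"],3),"g",round(s["grip_width"],3))
    return s,R
def go(x,y,z,yaw):
    s,R=st(); T=Ro.from_matrix(np.array([[np.cos(np.radians(yaw)),np.sin(np.radians(yaw)),0],[np.sin(np.radians(yaw)),-np.cos(np.radians(yaw)),0],[0,0,-1]]))
    d=np.array([x,y,z])-s["eef_pos"]
    print("turn(tool,deg)",np.round(np.degrees((R.inv()*T).as_rotvec()),2),"then shift cm in target frame",np.round(T.inv().apply(d)/10,2),"| in current frame",np.round(R.inv().apply(d)/10,2))
E
python3 - <<'E'
from h import *
go(515,208.5,110,-1.5)
for n,u,v,z in (("spray top",412,207,100),("media_b",362,150,75),("jar",367,242,30),("media_a",116,140,75),("dishA",197,197,10),("dishB",270,208,10)): print(n,np.round(ray("top",(u,v),z)))
E
```

```text
t 0.1 pos [ 170.5 -496.3  230.8] yaw 18.95 zdown [-0.     0.001 -1.   ] F [0.09 0.17 0.93] Tw [-0.012  0.017 -0.027] Ttool [-0.006 -0.02   0.027] g 1.0
turn(tool,deg) [-0.07 -0.   20.45] then shift cm in target frame [ 32.6  -71.36  12.08] | in current frame [ 55.47 -55.46  12.16]
spray top [ 436. -533.  100.]
media_b [ 617. -402.   75.]
jar [ 341. -410.   30.]
media_a [669. 350.  75.]
dishA [495. 110.  10.]
dishB [ 455. -118.   10.]
```

move_arm(
  deltas=[
    [0,0,0,0,0,6.82],
    [0,0,0,0,0,6.82],
    [0,0,0,0,0,6.82],
    [0.7,-1.5,0,0,0,0],
    [1.2,-2.6,0,0,0,0],
    [1.6,-3.5,0,0,0,0],
    [1.6,-3.5,0,0,0,0],
    [1.6,-3.5,0,0,0,0],
    [1.6,-3.5,0,0,0,0],
    [1.6,-3.5,0,0,0,0],
  ],
  grip=8.5,
  newtons=80,
)

```text
time_s: 1.1
eef_pos: [275.5, -281.7, 231.1]
ee_rot: [-0.0, 1.0, -0.013, -0.0]
force: [0.8, -0.5, -0.2]
grip_width: 0.996
```

move_arm(
  deltas=[
    [1.6,-3.5,0,0,0,0],
    [1.6,-3.5,0,0,0,0],
    [1.6,-3.5,0,0,0,0],
    [1.6,-3.5,0,0,0,0],
    [1.6,-3.5,0,0,0,0],
    [1.6,-3.5,0,0,0,0],
    [1.6,-3.5,0,0,0,0],
    [1.6,-3.5,0,0,0,0],
    [1.6,-3.5,0,0,0,0],
    [1.6,-3.5,0,0,0,0],
  ],
)

```text
time_s: 2.1
eef_pos: [444.6, 64.2, 231.1]
ee_rot: [0.0, 1.0, -0.013, -0.0]
force: [0.5, -0.2, -0.1]
grip_width: 0.997
```

move_arm(
  deltas=[
    [1.6,-3.5,1,0,0,0],
    [1.6,-3.5,1.5,0,0,0],
    [1.6,-3.5,2,0,0,0],
    [1.1,-2.6,2,0,0,0],
    [0.8,-1.7,2,0,0,0],
    [0,0,2,0,0,0],
    [0,0,1.5,0,0,0],
    [0,0,0,0,0,0],
    [0,0,0,0,0,0],
    [0,0,0,0,0,0],
  ],
)

```text
time_s: 3.1
eef_pos: [515.6, 208.6, 112.3]
ee_rot: [-0.0, 1.0, -0.013, 0.001]
force: [0.3, 0.0, -0.3]
grip_width: 0.993
```

```bash
python3 - <<'E'
from h import *
for n in ("top","side"):
    im=eyes.capture(n); x0,y0=(110,130) if n=="top" else (140,190)
    cv2.imwrite(f"pics/a_{n}.png",cv2.resize(im[y0:y0+130,x0:x0+130],None,fx=4,fy=4,interpolation=cv2.INTER_CUBIC))
go(515,208.5,26,-1.5)
E
```

```text
t 3.2 pos [515.5 208.6 112.2] yaw -1.52 zdown [ 0.001  0.    -1.   ] F [ 0.35  0.46 -0.01] Tw [-0.021 -0.034  0.006] Ttool [-0.02   0.035 -0.006] g 0.998
turn(tool,deg) [-0.02 -0.08 -0.02] then shift cm in target frame [-0.05  0.01  8.62] | in current frame [-0.07  0.02  8.62]
```

View pics/a_side.png

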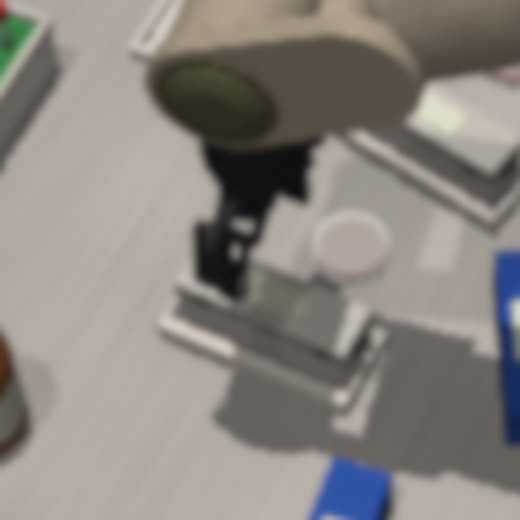

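move_arm(
  deltas=[
    [0,0,1,0,0,0],
    [0,0,1.5,0,0,0],
    [0,0,1.5,0,0,0],
    [0,0,1.5,0,0,0],
    [0,0,1.2,0,0,0],
    [0,0,1,0,0,0],
    [0,0,0.6,0,0,0],
    [0,0,0.3,0,0,0],
    [0,0,0,0,0,0],
    [0,0,0,0,0,0],
  ],
)

```text
time_s: 4.2
eef_pos: [515.4, 208.7, 25.7]
ee_rot: [-0.0, 1.0, -0.013, 0.0]
force: [0.5, -0.6, -0.6]
grip_width: 0.994
```

move_arm(
  deltas=[
    [0,0,0,0,0,0],
    [0,0,0,0,0,0],
    [0,0,0,0,0,0],
    [0,0,0,0,0,0],
    [0,0,0,0,0,0],
    [0,0,0,0,0,0],
    [0,0,0,0,0,0],
    [0,0,0,0,0,0],
    [0,0,0,0,0,0],
    [0,0,0,0,0,0],
  ],
  grip=0,
  newtons=80,
)

```text
time_s: 5.2
eef_pos: [515.5, 208.8, 25.8]
ee_rot: [-0.0, 1.0, -0.013, 0.001]
force: [-0.6, -0.5, 6.4]
grip_width: 0.509
```

```bash
python3 - <<'E'
from h import *
st()
E
```

```text
t 5.2 pos [515.5 208.8  25.8] yaw -1.51 zdown [ 0.001  0.    -1.   ] F [-0.56 -0.48  6.41] Tw [ 0.113  0.136 -0.025] Ttool [ 0.109 -0.139  0.025] g 0.509
```

move_arm(
  deltas=[
    [0,0,-0.5,0,0,0],
    [0,0,-1.5,0,0,0],
    [0,0,-2,0,0,0],
    [0,0,-2,0,0,0],
    [0,0,-1.5,0,0,0],
    [0,0,-0.5,0,0,0],
    [0,0,0,0,0,0],
    [0,0,0,0,0,0],
    [0,0,0,0,0,0],
    [0,0,0,0,0,0],
  ],
)

```text
time_s: 6.2
eef_pos: [514.9, 208.6, 104.6]
ee_rot: [0.0, 1.0, -0.013, -0.001]
force: [-0.9, -0.1, -2.9]
grip_width: 0.506
```

```bash
python3 - <<'E'
from h import *
st()
E
```

```text
t 6.2 pos [514.9 208.6 104.6] yaw -1.5 zdown [-0.001 -0.    -1.   ] F [-0.88 -0.05 -2.85] Tw [-0.002 -0.028 -0.012] Ttool [-0.001  0.028  0.012] g 0.506
```

move_arm(
  deltas=[
    [0,0,0,0,4,0],
    [0,0,0,0,6,0],
    [0,0,0,0,6,0],
    [0,0,0,0,6,0],
    [0,0,0,0,4,0],
    [0,0,0,0,0,0],
    [0,0,0,0,0,0],
    [0,0,0,0,0,0],
    [0,0,0,0,0,0],
    [0,0,0,0,0,0],
  ],
)

```text
time_s: 7.2
eef_pos: [515.5, 208.5, 105.3]
ee_rot: [0.003, 0.974, -0.013, 0.225]
force: [-0.0, -0.1, -2.9]
grip_width: 0.507
```

```bash
python3 - <<'E'
from h import *
st()
E
```

```text
t 7.2 pos [515.5 208.5 105.3] yaw -1.53 zdown [ 0.438 -0.012 -0.899] F [-0.04 -0.07 -2.92] Tw [0.009 0.46  0.02 ] Ttool [ 0.006 -0.46  -0.02 ] g 0.507
```

move_arm(
  deltas=[
    [0,0,0,0,-4,0],
    [0,0,0,0,-6,0],
    [0,0,0,0,-6,0],
    [0,0,0,0,-6,0],
    [0,0,0,0,-4,0],
    [0,0,0,0,0,0],
    [0,0,0,0,0,0],
    [0,0,0,0,0,0],
    [0,0,0,0,0,0],
    [0,0,0,0,0,0],
  ],
)

```text
time_s: 8.2
eef_pos: [514.9, 208.8, 105.4]
ee_rot: [-0.0, 1.0, -0.013, 0.0]
force: [-1.0, 0.2, -3.3]
grip_width: 0.506
```

```bash
python3 - <<'E'
from h import *
st()
E
```

```text
t 8.2 pos [514.9 208.8 105.4] yaw -1.49 zdown [ 0.001  0.    -1.   ] F [-0.96  0.21 -3.3 ] Tw [ 0.04  -0.045  0.008] Ttool [ 0.041  0.044 -0.007] g 0.506
```

move_arm(
  deltas=[
    [0,0,0,0,-4,0],
    [0,0,0,0,-6,0],
    [0,0,0,0,-6,0],
    [0,0,0,0,-6,0],
    [0,0,0,0,-4,0],
    [0,0,0,0,0,0],
    [0,0,0,0,0,0],
    [0,0,0,0,0,0],
    [0,0,0,0,0,0],
    [0,0,0,0,0,0],
  ],
)

```text
time_s: 9.2
eef_pos: [515.1, 208.8, 105.7]
ee_rot: [-0.003, 0.974, -0.013, -0.224]
force: [-0.1, 0.5, -3.1]
grip_width: 0.508
```

```bash
python3 - <<'E'
from h import *
st()
E
```

```text
t 9.2 pos [515.1 208.8 105.7] yaw -1.49 zdown [-0.437  0.011 -0.899] F [-0.06  0.47 -3.07] Tw [-0.025 -0.444  0.02 ] Ttool [-0.021  0.445 -0.012] g 0.508
```

move_arm(
  deltas=[
    [0,0,0,0,4,0],
    [0,0,0,0,6,0],
    [0,0,0,0,6,0],
    [0,0,0,0,6,0],
    [0,0,0,0,4,0],
    [0,0,0,0,0,0],
    [0,0,0,0,0,0],
    [0,0,0,0,0,0],
    [0,0,0,0,0,0],
    [0,0,0,0,0,0],
  ],
)

```text
time_s: 10.2
eef_pos: [515.4, 208.6, 105.0]
ee_rot: [0.0, 1.0, -0.013, -0.0]
force: [-0.0, -0.2, -3.2]
grip_width: 0.506
```

```bash
python3 - <<'E'
from h import *
st()
im=eyes.capture("side"); x0,y0=140,160
cv2.imwrite(f"pics/b_side.png",cv2.resize(im[y0:y0+140,x0:x0+130],None,fx=4,fy=4,interpolation=cv2.INTER_CUBIC))
st()
E
```

```text
t 10.2 pos [515.4 208.6 105. ] yaw -1.52 zdown [-0.001  0.    -1.   ] F [-0.   -0.24 -3.23] Tw [ 0.015 -0.01  -0.005] Ttool [0.015 0.009 0.005] g 0.506
t 10.25 pos [515.3 208.5 105.1] yaw -1.52 zdown [-0.001 -0.    -1.   ] F [ 0.2   0.72 -2.35] Tw [-0.011 -0.026 -0.008] Ttool [-0.01   0.026  0.008] g 0.504
```

View pics/b_side.png

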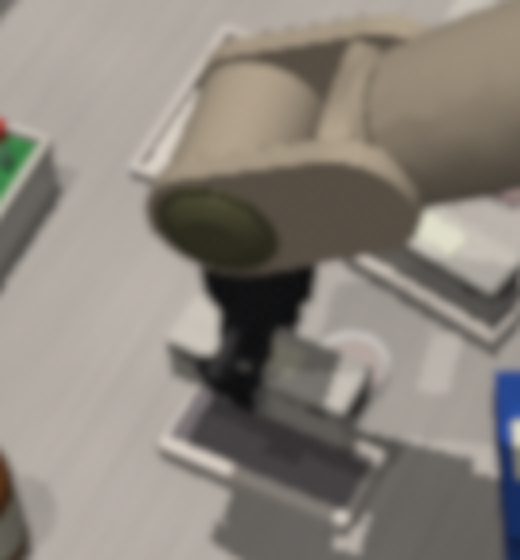

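The level readings (0.028, 0.044, 0.009 N·m) hardly change, so the left case doesn't rattle (a ball would swing them about 0.13). I'm laying it back now.

move_arm(
  deltas=[
    [0,0,0.8,0,0,0],
    [0,0,1.5,0,0,0],
    [0,0,1.7,0,0,0],
    [0,0,1.5,0,0,0],
    [0,0,1,0,0,0],
    [0,0,0.7,0,0,0],
    [0,0,0.4,0,0,0],
    [0,0,0.2,0,0,0],
    [0,0,0.1,0,0,0],
    [0,0,0,0,0,0],
  ],
)

```text
time_s: 11.25
eef_pos: [515.3, 208.7, 26.6]
ee_rot: [-0.0, 1.0, -0.013, 0.0]
force: [0.2, -0.1, -2.7]
grip_width: 0.502
```

```bash
python3 - <<'E'
from h import *
st()
E
```

```text
t 11.25 pos [515.3 208.7  26.6] yaw -1.51 zdown [ 0.001  0.    -1.   ] F [ 0.17 -0.1  -2.66] Tw [ 0.032 -0.027 -0.048] Ttool [0.033 0.026 0.048] g 0.502
```

move_arm(
  deltas=[
    [0,0,0.05,0,0,0],
    [0,0,0,0,0,0],
    [0,0,0,0,0,0],
    [0,0,0,0,0,0],
    [0,0,0,0,0,0],
    [0,0,0,0,0,0],
    [0,0,0,0,0,0],
    [0,0,0,0,0,0],
    [0,0,-0.5,0,0,0],
    [0,0,-1,0,0,0],
  ],
  grip=8.5,
)

```text
time_s: 12.25
eef_pos: [514.8, 208.6, 40.9]
ee_rot: [0.0, 1.0, -0.013, -0.001]
force: [-0.7, -0.0, -0.0]
grip_width: 0.995
```

```bash
python3 - <<'E'
from h import *
go(473.5,5,110,-11.3)
E
```

```text
t 12.25 pos [514.8 208.6  40.9] yaw -1.51 zdown [-0.001 -0.    -1.   ] F [-0.74 -0.04 -0.02] Tw [0.025 0.001 0.02 ] Ttool [ 0.025 -0.002 -0.02 ] g 0.995
turn(tool,deg) [0.02 0.07 9.79] then shift cm in target frame [-0.06 20.77 -6.91] | in current frame [-3.6  20.46 -6.9 ]
```

move_arm(
  deltas=[
    [0,0,-1.9,0,0,0],
    [0,0,-2.5,0,0,4.9],
    [0,0,-2.5,0,0,4.9],
    [0,2,0,0,0,0],
    [0,3.3,0,0,0,0],
    [0,3.7,0,0,0,0],
    [0,3.7,0,0,0,0],
    [0,3.6,0,0,0,0],
    [0,2.8,0,0,0,0],
    [0,1.7,0,0,0,0],
  ],
)

```text
time_s: 13.25
eef_pos: [474.2, 2.9, 110.8]
ee_rot: [0.0, 0.995, -0.099, 0.001]
force: [1.8, 0.5, -0.1]
grip_width: 0.996
```

```bash
python3 - <<'E'
from ov import *
for n,(x0,y0,x1,y1) in {"top":(140,110,330,240),"side":(165,150,305,300)}.items():
    im=eyes.capture(n);s=4
    v=cv2.resize(im[y0:y1,x0:x1],None,fx=s,fy=s,interpolation=cv2.INTER_CUBIC)
    cv2.imwrite(f"pics/d_{n}.png",v)
go(473.5,5,26,-11.3)
E
```

```text
t 13.35 pos [474.4   3.1 110.7] yaw -11.46 zdown [ 0.001 -0.    -1.   ] F [ 0.85 -0.03 -0.32] Tw [-0.036  0.033  0.022] Ttool [-0.042 -0.025 -0.022] g 0.996
turn(tool,deg) [ 0.01 -0.07 -0.16] then shift cm in target frame [-0.13 -0.17  8.47] | in current frame [-0.14 -0.17  8.47]
```

View pics/d_top.png

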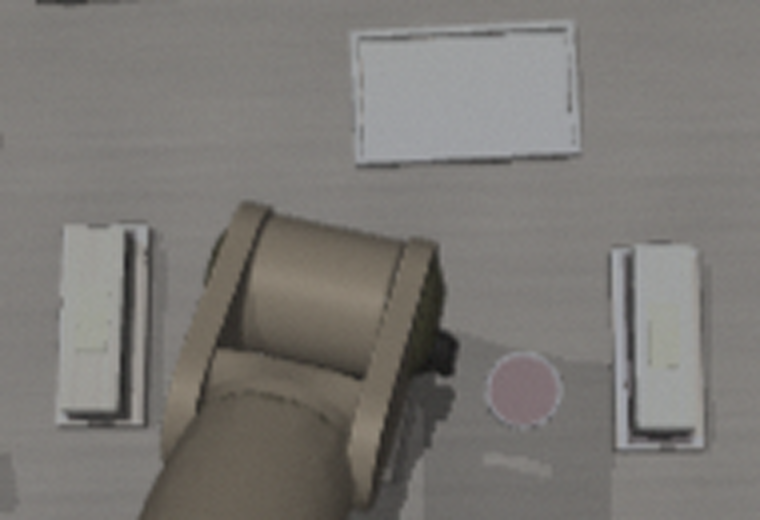

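View pics/d_side.png

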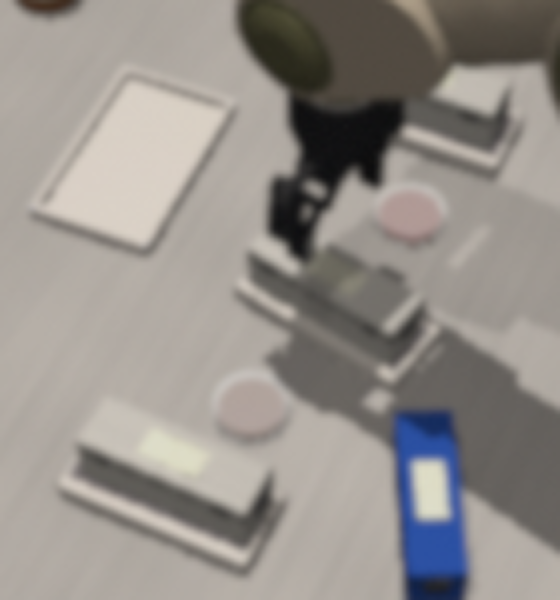

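The left case is back square on its stand (top view, crop pixels 62–124, 225–415). Next is the middle case.

move_arm(
  deltas=[
    [-0.1,-0.15,1,0,0,0],
    [0,0,1.5,0,0,0],
    [0,0,1.5,0,0,0],
    [0,0,1.5,0,0,0],
    [0,0,1.1,0,0,0],
    [0,0,1,0,0,0],
    [0,0,0.6,0,0,0],
    [0,0,0.3,0,0,0],
    [0,0,0,0,0,0],
    [0,0,0,0,0,0],
  ],
)

```text
time_s: 14.35
eef_pos: [474.0, 6.3, 25.1]
ee_rot: [0.0, 0.995, -0.099, 0.0]
force: [-0.1, 0.0, 0.0]
grip_width: 0.99
```

move_arm(
  deltas=[
    [0,0,0,0,0,0],
    [0,0,0,0,0,0],
    [0,0,0,0,0,0],
    [0,0,0,0,0,0],
    [0,0,0,0,0,0],
    [0,0,0,0,0,0],
    [0,0,0,0,0,0],
    [0,0,0,0,0,0],
    [0,0,0,0,0,0],
    [0,0,0,0,0,0],
  ],
  grip=0,
  newtons=80,
)

```text
time_s: 15.35
eef_pos: [474.1, 6.3, 25.3]
ee_rot: [-0.0, 0.995, -0.099, 0.001]
force: [-1.3, 0.8, 6.0]
grip_width: 0.503
```

```bash
python3 - <<'E'
from h import *
st()
E
```

```text
t 15.35 pos [474.1   6.3  25.3] yaw -11.32 zdown [ 0.001 -0.    -1.   ] F [-1.27  0.78  5.98] Tw [ 0.19   0.145 -0.048] Ttool [ 0.158 -0.179  0.048] g 0.503
```

move_arm(
  deltas=[
    [0,0,-0.5,0,0,0],
    [0,0,-1.5,0,0,0],
    [0,0,-2,0,0,0],
    [0,0,-2,0,0,0],
    [0,0,-1.5,0,0,0],
    [0,0,-0.5,0,0,0],
    [0,0,0,0,0,0],
    [0,0,0,0,0,0],
    [0,0,0,0,0,0],
    [0,0,0,0,0,0],
  ],
)

```text
time_s: 16.35
eef_pos: [473.4, 6.4, 104.2]
ee_rot: [-0.0, 0.995, -0.099, -0.001]
force: [-0.1, 0.4, -2.5]
grip_width: 0.508
```

```bash
python3 - <<'E'
from h import *
st()
E
```

```text
t 16.35 pos [473.4   6.4 104.2] yaw -11.31 zdown [-0.001  0.    -1.   ] F [-0.11  0.38 -2.48] Tw [ 0.01  -0.031  0.055] Ttool [ 0.016  0.028 -0.055] g 0.508
```

move_arm(
  deltas=[
    [0,0,0,0,4,0],
    [0,0,0,0,6,0],
    [0,0,0,0,6,0],
    [0,0,0,0,6,0],
    [0,0,0,0,4,0],
    [0,0,0,0,0,0],
    [0,0,0,0,0,0],
    [0,0,0,0,0,0],
    [0,0,0,0,0,0],
    [0,0,0,0,0,0],
  ],
)

```text
time_s: 17.35
eef_pos: [474.0, 6.2, 104.8]
ee_rot: [0.022, 0.97, -0.096, 0.224]
force: [0.1, -0.6, -3.7]
grip_width: 0.504
```

```bash
python3 - <<'E'
from h import *
st()
E
```

```text
t 17.35 pos [474.    6.2 104.8] yaw -11.31 zdown [ 0.43  -0.086 -0.899] F [ 0.15 -0.59 -3.73] Tw [ 0.1    0.343 -0.003] Ttool [ 0.027 -0.356  0.016] g 0.504
```

move_arm(
  deltas=[
    [0,0,0,0,-4,0],
    [0,0,0,0,-6,0],
    [0,0,0,0,-6,0],
    [0,0,0,0,-6,0],
    [0,0,0,0,-4,0],
    [0,0,0,0,0,0],
    [0,0,0,0,0,0],
    [0,0,0,0,0,0],
    [0,0,0,0,0,0],
    [0,0,0,0,0,0],
  ],
)

```text
time_s: 18.35
eef_pos: [473.5, 6.4, 104.9]
ee_rot: [0.0, 0.995, -0.098, 0.0]
force: [-1.1, 0.4, -3.3]
grip_width: 0.505
```

```bash
python3 - <<'E'
from h import *
st()
E
```

```text
t 18.35 pos [473.5   6.4 104.9] yaw -11.3 zdown [ 0.001 -0.    -1.   ] F [-1.06  0.36 -3.33] Tw [ 0.004 -0.121 -0.023] Ttool [0.027 0.118 0.023] g 0.505
```

move_arm(
  deltas=[
    [0,0,0,0,-4,0],
    [0,0,0,0,-6,0],
    [0,0,0,0,-6,0],
    [0,0,0,0,-6,0],
    [0,0,0,0,-4,0],
    [0,0,0,0,0,0],
    [0,0,0,0,0,0],
    [0,0,0,0,0,0],
    [0,0,0,0,0,0],
    [0,0,0,0,0,0],
  ],
)

```text
time_s: 19.35
eef_pos: [473.6, 6.4, 105.2]
ee_rot: [-0.022, 0.97, -0.096, -0.223]
force: [0.3, 0.2, -2.7]
grip_width: 0.503
```

```bash
python3 - <<'E'
from h import *
st()
E
```

```text
t 19.35 pos [473.6   6.4 105.2] yaw -11.3 zdown [-0.429  0.086 -0.899] F [ 0.35  0.18 -2.68] Tw [-0.054 -0.404 -0.036] Ttool [0.04  0.406 0.021] g 0.503
```

move_arm(
  deltas=[
    [0,0,0,0,4,0],
    [0,0,0,0,6,0],
    [0,0,0,0,6,0],
    [0,0,0,0,6,0],
    [0,0,0,0,4,0],
    [0,0,0,0,0,0],
    [0,0,0,0,0,0],
    [0,0,0,0,0,0],
    [0,0,0,0,0,0],
    [0,0,0,0,0,0],
  ],
)

```text
time_s: 20.35
eef_pos: [473.9, 6.2, 104.6]
ee_rot: [-0.0, 0.995, -0.099, -0.0]
force: [-0.2, -0.1, -3.0]
grip_width: 0.511
```

```bash
python3 - <<'E'
from h import *
st()
im=eyes.capture("side"); x0,y0=165,150
cv2.imwrite(f"pics/e_side.png",cv2.resize(im[y0:y0+140,x0:x0+130],None,fx=4,fy=4,interpolation=cv2.INTER_CUBIC))
st()
E
```

```text
t 20.35 pos [473.9   6.2 104.6] yaw -11.31 zdown [-0.001  0.    -1.   ] F [-0.21 -0.06 -2.96] Tw [-0.052  0.024 -0.004] Ttool [-0.056 -0.013  0.004] g 0.511
t 20.4 pos [473.8   6.3 104.6] yaw -11.31 zdown [-0.001  0.    -1.   ] F [ 0.4   0.08 -2.64] Tw [-0.026  0.034  0.068] Ttool [-0.033 -0.029 -0.068] g 0.503
```

View pics/e_side.png

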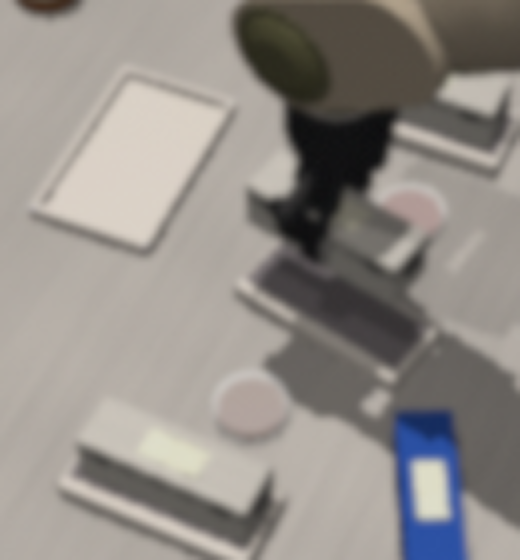

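The middle case's level reading swings from +0.118 to about −0.02 N·m, and its tilted readings differ from the left's by as much. It rattles, but the order asked for means laying it back and testing the right one too.

move_arm(
  deltas=[
    [0,0,0.8,0,0,0],
    [0,0,1.5,0,0,0],
    [0,0,1.7,0,0,0],
    [0,0,1.5,0,0,0],
    [0,0,1,0,0,0],
    [0,0,0.7,0,0,0],
    [0,0,0.4,0,0,0],
    [0,0,0.2,0,0,0],
    [0,0,0.1,0,0,0],
    [0,0,0,0,0,0],
  ],
)

```text
time_s: 21.4
eef_pos: [473.9, 6.3, 26.0]
ee_rot: [0.0, 0.995, -0.099, 0.0]
force: [0.3, 0.4, -2.2]
grip_width: 0.508
```

```bash
python3 - <<'E'
from h import *
st()
E
```

```text
t 21.4 pos [473.9   6.3  26. ] yaw -11.31 zdown [ 0.001 -0.    -1.   ] F [ 0.29  0.37 -2.22] Tw [0.009 0.152 0.003] Ttool [-0.021 -0.151 -0.003] g 0.508
```

move_arm(
  deltas=[
    [0,0,0.05,0,0,0],
    [0,0,0,0,0,0],
    [0,0,0,0,0,0],
    [0,0,0,0,0,0],
    [0,0,0,0,0,0],
    [0,0,0,0,0,0],
    [0,0,0,0,0,0],
    [0,0,0,0,0,0],
    [0,0,-0.5,0,0,0],
    [0,0,-1,0,0,0],
  ],
  grip=8.5,
)

```text
time_s: 22.4
eef_pos: [473.3, 6.4, 40.4]
ee_rot: [-0.0, 0.995, -0.099, -0.001]
force: [-0.5, 0.9, 0.1]
grip_width: 1.0
```

```bash
python3 - <<'E'
from h import *
go(489.5,-229,110,-1)
E
```

```text
t 22.4 pos [473.3   6.4  40.4] yaw -11.31 zdown [-0.001  0.    -1.   ] F [-0.54  0.87  0.07] Tw [ 0.037 -0.009 -0.007] Ttool [0.038 0.002 0.007] g 1.0
turn(tool,deg) [-1.000e-02  7.000e-02 -1.031e+01] then shift cm in target frame [ 2.03 23.51 -6.96] | in current frame [ 6.19 22.77 -6.97]
```

move_arm(
  deltas=[
    [0,0,-1.9,0,0,0],
    [0,0,-2.5,0,0,-5.15],
    [0,0,-2.5,0,0,-5.15],
    [0.2,2.2,0,0,0,0],
    [0.3,3.6,0,0,0,0],
    [0.4,4.2,0,0,0,0],
    [0.4,4.3,0,0,0,0],
    [0.3,4.1,0,0,0,0],
    [0.3,3.2,0,0,0,0],
    [0.1,1.9,0,0,0,0],
  ],
)

```text
time_s: 23.4
eef_pos: [489.6, -231.2, 110.1]
ee_rot: [0.0, 1.0, -0.01, 0.0]
force: [0.0, -0.0, -0.2]
grip_width: 0.996
```

```bash
python3 - <<'E'
from ov import *
for n,(x0,y0,x1,y1) in {"top":(140,110,330,240),"side":(165,150,305,300)}.items():
    im=eyes.capture(n);s=4
    v=cv2.resize(im[y0:y1,x0:x1],None,fx=s,fy=s,interpolation=cv2.INTER_CUBIC)
    cv2.imwrite(f"pics/f_{n}.png",v)
go(489.5,-229,26,-1)
E
```

```text
t 23.5 pos [ 489.5 -230.6  109.7] yaw -1.13 zdown [ 0.001 -0.001 -1.   ] F [ 0.21  0.87 -0.05] Tw [ 0.024  0.033 -0.011] Ttool [ 0.023 -0.033  0.011] g 0.995
turn(tool,deg) [ 0.03 -0.03 -0.13] then shift cm in target frame [-0.01 -0.16  8.37] | in current frame [-0.01 -0.16  8.37]
```

View pics/f_top.png

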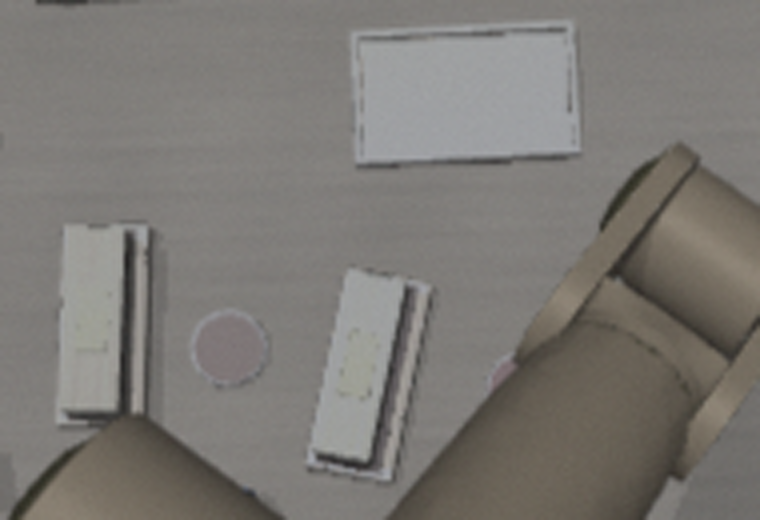

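View pics/f_side.png

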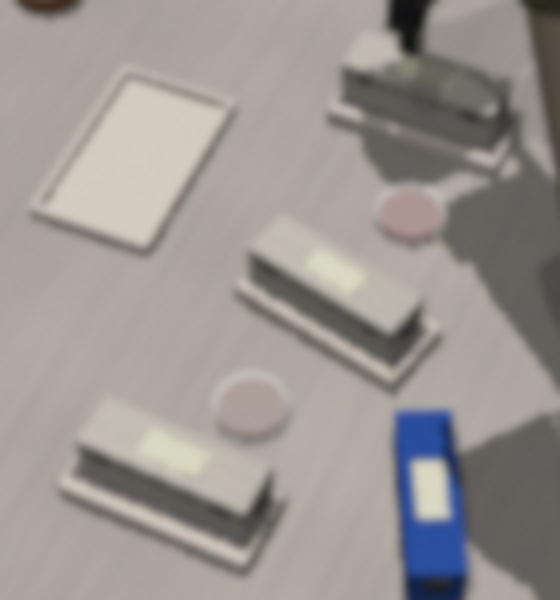

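The left and middle cases are both square on their stands and the dishes haven't moved. Next is the right case.

move_arm(
  deltas=[
    [0,0,1,0,0,0],
    [0,0,1.5,0,0,0],
    [0,0,1.5,0,0,0],
    [0,0,1.5,0,0,0],
    [0,0,1.1,0,0,0],
    [0,0,0.9,0,0,0],
    [0,0,0.6,0,0,0],
    [0,0,0.3,0,0,0],
    [0,0,0,0,0,0],
    [0,0,0,0,0,0],
  ],
)

```text
time_s: 24.5
eef_pos: [489.8, -229.1, 25.7]
ee_rot: [0.0, 1.0, -0.009, 0.0]
force: [0.2, -0.4, 0.4]
grip_width: 0.996
```

move_arm(
  deltas=[
    [0,0,0,0,0,0],
    [0,0,0,0,0,0],
    [0,0,0,0,0,0],
    [0,0,0,0,0,0],
    [0,0,0,0,0,0],
    [0,0,0,0,0,0],
    [0,0,0,0,0,0],
    [0,0,0,0,0,0],
    [0,0,0,0,0,0],
    [0,0,0,0,0,0],
  ],
  grip=0,
  newtons=80,
)

```text
time_s: 25.5
eef_pos: [489.8, -229.0, 25.7]
ee_rot: [0.0, 1.0, -0.009, 0.0]
force: [-0.2, 1.6, 5.4]
grip_width: 0.507
```

```bash
python3 - <<'E'
from h import *
st()
E
```

```text
t 25.5 pos [ 489.8 -229.    25.7] yaw -1.01 zdown [ 0.001 -0.    -1.   ] F [-0.21  1.56  5.36] Tw [0.383 0.048 0.045] Ttool [ 0.382 -0.055 -0.045] g 0.507
```

move_arm(
  deltas=[
    [0,0,-0.5,0,0,0],
    [0,0,-1.5,0,0,0],
    [0,0,-2,0,0,0],
    [0,0,-2,0,0,0],
    [0,0,-1.5,0,0,0],
    [0,0,-0.5,0,0,0],
    [0,0,0,0,0,0],
    [0,0,0,0,0,0],
    [0,0,0,0,0,0],
    [0,0,0,0,0,0],
  ],
)

```text
time_s: 26.5
eef_pos: [489.3, -228.8, 104.6]
ee_rot: [-0.0, 1.0, -0.009, -0.001]
force: [0.9, -0.8, -2.5]
grip_width: 0.506
```

```bash
python3 - <<'E'
from h import *
st()
E
```

```text
t 26.5 pos [ 489.3 -228.8  104.6] yaw -1.01 zdown [-0.001  0.001 -1.   ] F [ 0.94 -0.81 -2.51] Tw [-0.025 -0.007  0.004] Ttool [-0.025  0.007 -0.004] g 0.506
```

move_arm(
  deltas=[
    [0,0,0,0,4,0],
    [0,0,0,0,6,0],
    [0,0,0,0,6,0],
    [0,0,0,0,6,0],
    [0,0,0,0,4,0],
    [0,0,0,0,0,0],
    [0,0,0,0,0,0],
    [0,0,0,0,0,0],
    [0,0,0,0,0,0],
    [0,0,0,0,0,0],
  ],
)

```text
time_s: 27.5
eef_pos: [489.9, -228.9, 105.3]
ee_rot: [0.002, 0.974, -0.008, 0.225]
force: [-0.4, 0.7, -2.8]
grip_width: 0.507
```

```bash
python3 - <<'E'
from h import *
st()
E
```

```text
t 27.5 pos [ 489.9 -228.9  105.3] yaw -0.97 zdown [ 0.438 -0.007 -0.899] F [-0.44  0.69 -2.81] Tw [-0.012  0.464 -0.039] Ttool [-0.035 -0.463  0.026] g 0.507
```

move_arm(
  deltas=[
    [0,0,0,0,-4,0],
    [0,0,0,0,-6,0],
    [0,0,0,0,-6,0],
    [0,0,0,0,-6,0],
    [0,0,0,0,-4,0],
    [0,0,0,0,0,0],
    [0,0,0,0,0,0],
    [0,0,0,0,0,0],
    [0,0,0,0,0,0],
    [0,0,0,0,0,0],
  ],
)

```text
time_s: 28.5
eef_pos: [489.3, -229.1, 105.4]
ee_rot: [0.0, 1.0, -0.009, 0.0]
force: [0.6, 0.4, -3.4]
grip_width: 0.505
```

```bash
python3 - <<'E'
from h import *
st()
E
```

```text
t 28.5 pos [ 489.3 -229.1  105.4] yaw -1.04 zdown [ 0.001 -0.    -1.   ] F [ 0.61  0.41 -3.37] Tw [-0.032  0.01   0.019] Ttool [-0.032 -0.01  -0.019] g 0.505
```

move_arm(
  deltas=[
    [0,0,0,0,-4,0],
    [0,0,0,0,-6,0],
    [0,0,0,0,-6,0],
    [0,0,0,0,-6,0],
    [0,0,0,0,-4,0],
    [0,0,0,0,0,0],
    [0,0,0,0,0,0],
    [0,0,0,0,0,0],
    [0,0,0,0,0,0],
    [0,0,0,0,0,0],
  ],
)

```text
time_s: 29.5
eef_pos: [489.4, -229.1, 105.7]
ee_rot: [-0.002, 0.974, -0.009, -0.224]
force: [-0.2, 0.1, -3.4]
grip_width: 0.506
```

```bash
python3 - <<'E'
from h import *
st()
E
```

```text
t 29.5 pos [ 489.4 -229.1  105.7] yaw -1.04 zdown [-0.437  0.008 -0.899] F [-0.24  0.09 -3.39] Tw [ 0.014 -0.445 -0.015] Ttool [0.027 0.444 0.004] g 0.506
```

move_arm(
  deltas=[
    [0,0,0,0,4,0],
    [0,0,0,0,6,0],
    [0,0,0,0,6,0],
    [0,0,0,0,6,0],
    [0,0,0,0,4,0],
    [0,0,0,0,0,0],
    [0,0,0,0,0,0],
    [0,0,0,0,0,0],
    [0,0,0,0,0,0],
    [0,0,0,0,0,0],
  ],
)

```text
time_s: 30.5
eef_pos: [489.8, -228.9, 105.1]
ee_rot: [-0.0, 1.0, -0.009, -0.0]
force: [-0.5, -0.9, -3.6]
grip_width: 0.505
```

```bash
python3 - <<'E'
from h import *
st()
im=eyes.capture("side"); x0,y0=190,110
cv2.imwrite(f"pics/i_side.png",cv2.resize(im[y0:y0+140,x0:x0+130],None,fx=4,fy=4,interpolation=cv2.INTER_CUBIC))
st()
E
```

```text
t 30.5 pos [ 489.8 -228.9  105.1] yaw -0.98 zdown [-0.001  0.    -1.   ] F [-0.55 -0.89 -3.59] Tw [ 0.008  0.047 -0.025] Ttool [ 0.007 -0.047  0.025] g 0.505
t 30.55 pos [ 489.7 -228.9  105.1] yaw -0.98 zdown [-0.001  0.    -1.   ] F [ 0.24 -0.74 -3.21] Tw [-0.005 -0.001 -0.017] Ttool [-0.005  0.001  0.017] g 0.501
```

View pics/i_side.png

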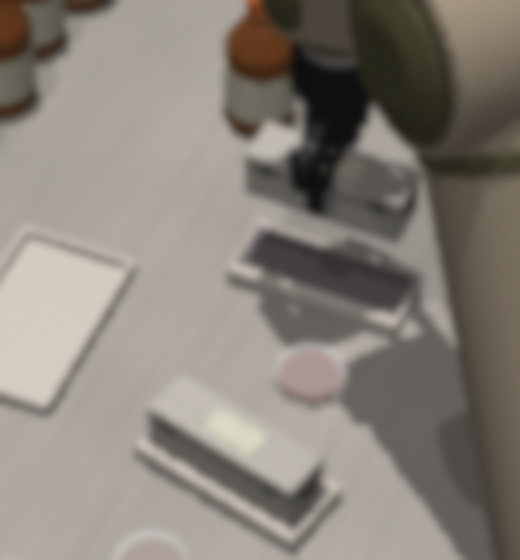

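The right case doesn't rattle (level −0.010 and about −0.02, tilts ±0.45, same as the left). I'm putting it back and returning to the middle one.

move_arm(
  deltas=[
    [0,0,0.8,0,0,0],
    [0,0,1.5,0,0,0],
    [0,0,1.7,0,0,0],
    [0,0,1.5,0,0,0],
    [0,0,1,0,0,0],
    [0,0,0.7,0,0,0],
    [0,0,0.4,0,0,0],
    [0,0,0.2,0,0,0],
    [0,0,0.1,0,0,0],
    [0,0,0,0,0,0],
  ],
)

```text
time_s: 31.55
eef_pos: [489.7, -229.1, 26.6]
ee_rot: [0.0, 1.0, -0.009, 0.0]
force: [0.3, -0.1, -2.5]
grip_width: 0.505
```

```bash
python3 - <<'E'
from h import *
st()
E
```

```text
t 31.55 pos [ 489.7 -229.1   26.6] yaw -1.0 zdown [ 0. -0. -1.] F [ 0.29 -0.15 -2.51] Tw [ 0.006 -0.041  0.056] Ttool [ 0.007  0.041 -0.056] g 0.505
```

move_arm(
  deltas=[
    [0,0,0.05,0,0,0],
    [0,0,0,0,0,0],
    [0,0,0,0,0,0],
    [0,0,0,0,0,0],
    [0,0,0,0,0,0],
    [0,0,0,0,0,0],
    [0,0,0,0,0,0],
    [0,0,0,0,0,0],
    [0,0,-0.5,0,0,0],
    [0,0,-1,0,0,0],
  ],
  grip=8.5,
)

```text
time_s: 32.55
eef_pos: [489.3, -228.8, 40.9]
ee_rot: [-0.0, 1.0, -0.009, -0.0]
force: [0.1, 0.2, -0.3]
grip_width: 0.99
```

```bash
python3 - <<'E'
from h import *
go(474,6.3,110,-11.3)
E
```

```text
t 32.55 pos [ 489.3 -228.8   40.9] yaw -1.01 zdown [-0.001  0.001 -1.   ] F [ 0.1   0.16 -0.25] Tw [ 0.026  0.008 -0.062] Ttool [ 0.026 -0.008  0.062] g 0.99
turn(tool,deg) [-0.04  0.06 10.29] then shift cm in target frame [ -6.11 -22.75  -6.91] | in current frame [ -1.95 -23.48  -6.89]
```

move_arm(
  deltas=[
    [0,0,-1.9,0,0,0],
    [0,0,-2.5,0,0,5.15],
    [0,0,-2.5,0,0,5.15],
    [-0.6,-2.1,0,0,0,0],
    [-0.9,-3.5,0,0,0,0],
    [-1.1,-4.1,0,0,0,0],
    [-1.1,-4.1,0,0,0,0],
    [-1.1,-4.0,0,0,0,0],
    [-0.8,-3.1,0,0,0,0],
    [-0.5,-1.85,0,0,0,0],
  ],
)

```text
time_s: 33.55
eef_pos: [474.1, 8.2, 110.8]
ee_rot: [-0.0, 0.995, -0.098, 0.0]
force: [-0.9, -0.3, 0.2]
grip_width: 0.998
```

```bash
python3 - <<'E'
from ov import *
for n,(x0,y0,x1,y1) in {"side":(165,150,305,300)}.items():
    im=eyes.capture(n);s=4
    v=cv2.resize(im[y0:y1,x0:x1],None,fx=s,fy=s,interpolation=cv2.INTER_CUBIC)
    cv2.imwrite(f"pics/j_{n}.png",v)
go(474,6.3,26,-11.3)
E
```

```text
t 33.6 pos [473.8   9.7 110.7] yaw -11.15 zdown [ 0.001  0.001 -1.   ] F [ 0.31  2.36 -1.34] Tw [ 0.043  0.081 -0.006] Ttool [ 0.027 -0.087  0.006] g 0.997
turn(tool,deg) [-0.04 -0.03  0.15] then shift cm in target frame [0.08 0.33 8.47] | in current frame [0.08 0.33 8.47]
```

View pics/j_side.png

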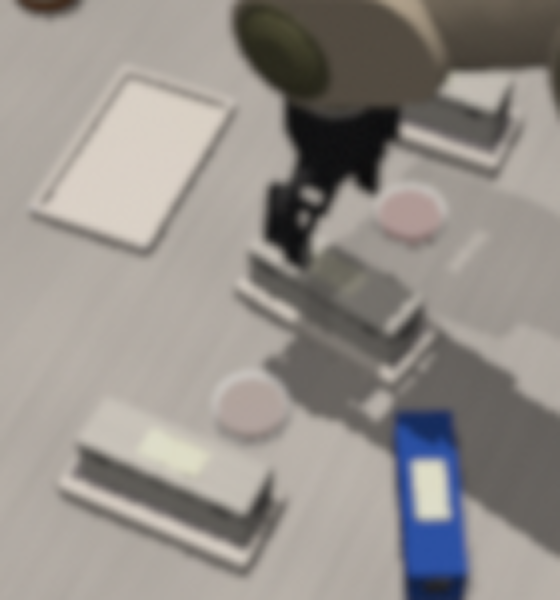

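move_arm(
  deltas=[
    [0,0,1,0,0,0],
    [0,0,1.5,0,0,0],
    [0,0,1.5,0,0,0],
    [0,0,1.5,0,0,0],
    [0,0,1.1,0,0,0],
    [0,0,1,0,0,0],
    [0,0,0.6,0,0,0],
    [0,0,0.3,0,0,0],
    [0,0,0,0,0,0],
    [0,0,0,0,0,0],
  ],
)

```text
time_s: 34.6
eef_pos: [474.6, 6.0, 25.2]
ee_rot: [0.0, 0.995, -0.098, 0.0]
force: [0.0, 0.1, 0.1]
grip_width: 0.994
```

move_arm(
  deltas=[
    [0,0,0,0,0,0],
    [0,0,0,0,0,0],
    [0,0,0,0,0,0],
    [0,0,0,0,0,0],
    [0,0,0,0,0,0],
    [0,0,0,0,0,0],
    [0,0,0,0,0,0],
    [0,0,0,0,0,0],
    [0,0,0,0,0,0],
    [0,0,0,0,0,0],
  ],
  grip=0,
  newtons=80,
)

```text
time_s: 35.6
eef_pos: [474.7, 6.1, 25.3]
ee_rot: [-0.0, 0.995, -0.099, 0.0]
force: [-0.9, 1.3, 5.3]
grip_width: 0.506
```

```bash
python3 - <<'E'
from h import *
go(697,-79,26,-11.3)
E
```

```text
t 35.6 pos [474.7   6.1  25.3] yaw -11.31 zdown [ 0.001 -0.    -1.   ] F [-0.89  1.27  5.34] Tw [ 0.218  0.099 -0.01 ] Ttool [ 0.194 -0.139  0.01 ] g 0.506
turn(tool,deg) [-0.01 -0.05 -0.01] then shift cm in target frame [23.47  3.99 -0.07] | in current frame [23.47  3.98 -0.05]
```

move_arm(
  deltas=[
    [0,0,-0.5,0,0,0],
    [0,0,-1.5,0,0,0],
    [0,0,-2,0,0,0],
    [0,0,-2,0,0,0],
    [0,0,-1.5,0,0,0],
    [0.5,0.1,-1,0,0,0],
    [1,0.2,0,0,0,0],
    [1.5,0.3,0,0,0,0],
    [2,0.3,0,0,0,0],
    [2,0.3,0,0,0,0],
  ],
)

```text
time_s: 36.6
eef_pos: [541.5, -19.9, 108.7]
ee_rot: [-0.0, 0.995, -0.099, -0.001]
force: [1.4, -0.6, -4.2]
grip_width: 0.512
```

move_arm(
  deltas=[
    [2,0.3,0,0,0,0],
    [2,0.3,0,0,0,0],
    [2,0.4,0,0,0,0],
    [2,0.4,0,0,0,0],
    [2,0.4,0,0,0,0],
    [2,0.3,0,0,0,0],
    [1.5,0.3,0,0,0,0],
    [1.2,0.2,0,0,0,0],
    [0.8,0.1,0,0,0,0],
    [0.6,0.1,0,0,0,0],
  ],
)

```text
time_s: 37.6
eef_pos: [693.3, -78.9, 107.8]
ee_rot: [-0.0, 0.995, -0.099, -0.001]
force: [-0.5, 0.3, -3.2]
grip_width: 0.507
```

move_arm(
  deltas=[
    [0.3,0,0,0,0,0],
    [0.1,0,0,0,0,0],
    [0,0,0,0,0,0],
    [0,0,0,0,0,0],
    [0,0,0,0,0,0],
    [0,0,0,0,0,0],
    [0,0,0,0,0,0],
    [0,0,0,0,0,0],
    [0,0,0,0,0,0],
    [0,0,0,0,0,0],
  ],
)

```text
time_s: 38.6
eef_pos: [696.9, -79.2, 109.8]
ee_rot: [0.0, 0.995, -0.099, 0.0]
force: [0.2, 1.0, -2.2]
grip_width: 0.508
```

```bash
python3 - <<'E'
from ov import *
go(697,-79,110,-11.3)
for n,(x0,y0,x1,y1) in {"top":(140,100,330,240),"side":(145,100,305,250)}.items():
    im=eyes.capture(n);s=4
    v=cv2.resize(im[y0:y1,x0:x1],None,fx=s,fy=s,interpolation=cv2.INTER_CUBIC)
    cv2.imwrite(f"pics/k_{n}.png",v)
s,_=st(); print(s["dq"].round(4), s["joints"].round(3))
E
```

```text
t 38.6 pos [696.9 -79.2 109.8] yaw -11.31 zdown [ 0. -0. -1.] F [ 0.21  0.98 -2.19] Tw [0.034 0.086 0.025] Ttool [ 0.017 -0.091 -0.025] g 0.508
turn(tool,deg) [ 0.   -0.   -0.01] then shift cm in target frame [ 0.   -0.02 -0.02] | in current frame [ 0.   -0.02 -0.02]
t 38.7 pos [696.9 -79.2 109.8] yaw -11.31 zdown [-0.  0. -1.] F [ 0.11  0.25 -2.53] Tw [-0.019  0.069 -0.036] Ttool [-0.032 -0.063  0.036] g 0.507
[ 0.0003 -0.0012 -0.0009  0.0005  0.0002  0.0002] [-0.28   0.808  1.021  0.     1.312  1.488]
```

View pics/k_top.png

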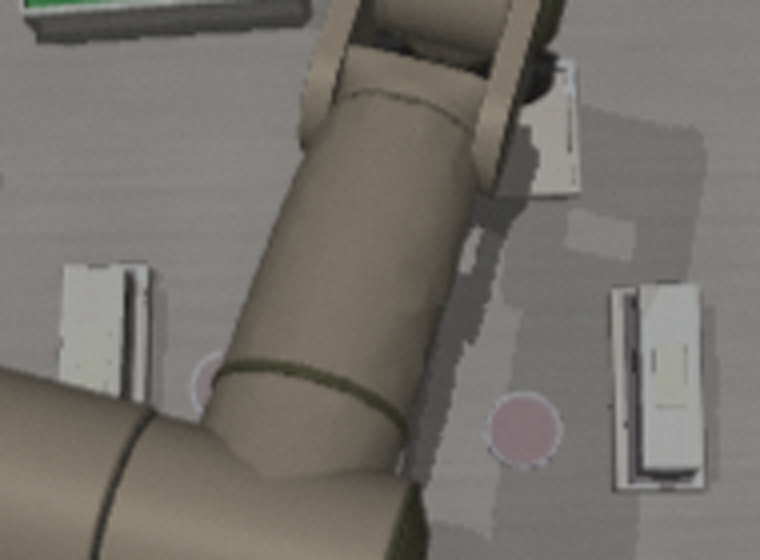

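View pics/k_side.png

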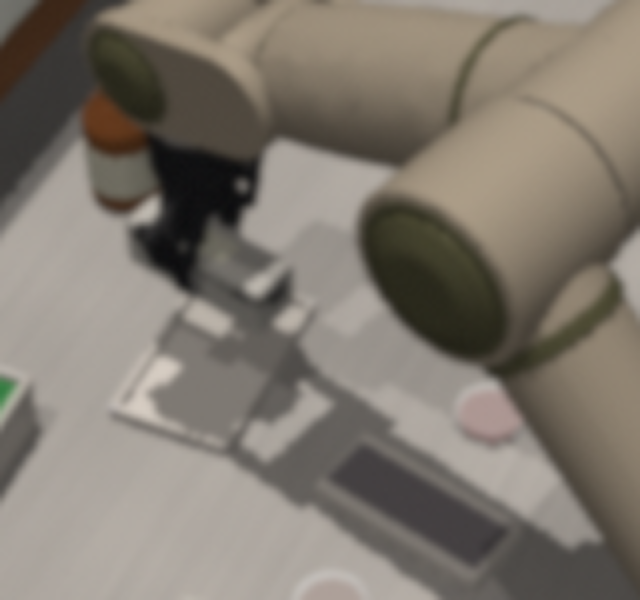

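```bash
python3 - <<'E'
from rig import order
print(order.finish_job())
E
```

```text
the job is handed in; nothing more can be done
None
```

The middle case is the one that rattles. I handed in with it held level and still over the middle of the tray, its underside about 105 mm above the work surface, at 38.7 s of the 72 s.

**Rocking:** I lifted each case in turn, left to right, and rocked it 26° each way above its stand. I then compared the wrist torque held level after each tip; a loose ball should shift it by about 0.13 N·m.

| Case | Level, after first tip (N·m) | Level, after opposite tip (N·m) | Result |
|---|---|---|---|
| Left | +0.044 | +0.01 to +0.03 | no rattle |
| Middle | +0.118 | −0.01 to −0.03 | rattles |
| Right | −0.010 | −0.05 to 0.00 | no rattle |

Single torque readings scatter by up to about 0.05 N·m, but the middle case's shift of about 0.14 is well clear of that.

**Last checks:**
- **Held case:** the tool is within 1 mm of the tray centre I measured, with no tilt and the joints at rest. The last level torque, −0.06 to −0.09 N·m, fits a ball at one end.
- **Other cases:** the last pictures show the right case square on its stand. The left was fully seen on its stand after the third lift, but the arm partly hid it in the final top view.
- **Everything else:** dish B had not moved. Dish A was partly hidden at the end and looked unmoved in earlier pictures. I didn't re-measure the bottles, jar and spray bottle; the arm's path stayed clear of them.
- **Calibration:** the two camera views disagreed by 2–4 mm on the stand positions, within what the grasps could take.

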